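Sweep the loose bearing rings into the tray

ROBOT

A 7-joint arm with a two-finger parallel gripper is mounted at the origin on a cart in front of the work surface, level with it; the furniture and walls round the work are solid. World frame = base frame: x ahead of the robot, y to its left, z up, the work surface at z = 0. Lengths are in m, angles in rad, forces in N, time in s.
With the tool pointing down it reaches from about 0.425 to 0.825 m from the base axis. Payload 3.6 kg.
Tool frame: the origin (TCP) lies midway between the tips of the shut fingers; the grasp point (between the pads) lies 19 mm behind it; z points along the fingers, y is the line along which they close (so a half turn about z gives the same grasp; the last joint's range is limited). The gripper opens to 85 mm and grips with 20 to 120 N. Pads are 22 mm wide; open, the fingers measure 114 mm over their backs; the gripper's body (76 mm by 85 mm) begins 54 mm behind the grasp point. The pads swing forward as they close: fully open they stand 13 mm farther back than shut.
Start: joints at [-1.268, 0.615, -0.013, 1.423, 0.008, 1.103, -0.04], TCP at [0.21, 0.615, 0.231] pointing down, gripper open.
Joint ranges: [-3.12, 3.12], [-0.3, 2.06], [-1.34, 1.32], [0.26, 2.42], [-1.36, 4.5], [0.01, 1.98], [-2.84, 2.84]. Speed limits (rad/s): [2.79, 2.79, 3.14, 3.14, 3.14, 3.14, 3.14].

INTERFACE

Orientations are given as [roll, pitch, yaw] about the fixed x, y, z axes, in that order (R = Rz(yaw) Ry(pitch) Rx(roll)).
In Python, from station import observe, vision, hand_in gives the robot as it stands.
- The arm moves only by the shell command python3 -m crank 'ROWS' [FORCE]. ROWS is JSON, a list of rows, each a list of 7 numbers: the finger opening in mm, from 0 to 85.4, then the shift along the tool's x, y, z in mm, then the turn, a rotation vector about the tool's x, y, z in rad. In form: [[jaw, dx, dy, dz, ax, ay, az], ...]. A call has 1 to 12 rows; each row shifts and turns the commanded pose from where the row before left it, along the tool's axes as they then stand; what a row does not reach is not made up. A row lasts 1/8 s, in which the tool goes at most 62.5 mm and 10.7 degrees, less where a joint would pass 70% of its speed; a pose out of reach is approached as far as the arm can. A call is refused whole if a number of a shift passes 62.5 or a number of a turn 0.188, either way. A call with a gripper value outside its range is refused whole. The fingers move at their own pace and stop on an object; FORCE is the grip in N (left out, the last holds). Time passes only in rows, so rows that do not move let the fingers close. It gives the time, the measured TCP pose, the force, the opening and the grip force at its end, in the units of the state.
- observe(): the state, without advancing time (a new reading comes with each control period).
- vision.grab_frame(name): name is "scene" or "top"; returns the picture (384x512x3 uint8, red, green, blue); there is no depth.
- vision.camera_info(name): a dict with "mtx" (3x3 intrinsics, pixels), "position" and "orientation" of the camera in the world. Camera axes: x right, y down, z forward; pixel columns grow to the right and rows downward; lengths in m; the calibration is good to about 2 mm. A picture is of the moment at which its call begins. camera_info takes no time and is no camera call.
- hand_in(): hands the job in; it is judged then, once.
Trained networks look in the newest picture that a camera, given by its name, has taken for a name from the list of things; names that differ only in an ending like _2 or _b are one class to them, and where a whole thing is asked for, a point or a joint stands for the part that bears it (a point fixed in the world has none). Each returns a list of dicts, best first, with "p" (0 to 1); they miss things now and then, are a little off and sometimes report something else, mostly with a low value. They report only what shows in the picture. A call takes as long as a camera call.
- vision.find_in(label, camera): "box" ([centre column, centre row, width, height] in pixels, round what is visible of it).
- vision.pinpoint(label, camera): "uv" ([column, row] in pixels: a listed point, or the origin of a listed thing).
The state is a dict: "time": time; "qpos": joint angles; "dq": joint speeds; "joint_torque": joint torques, N m; "tcp_pos": TCP position; "eef_rot": TCP orientation; "wrist_force": force on the tool from outside, world axes, zero at the start; "moment": the same for the moment, N m; "gripper_width": finger opening in m; "grip_force": force on a finger pad.
Only numpy, scipy, OpenCV 4.12 (cv2) and the standard library are available. Lean on these libraries where they do the work, as an engineer would, in place of code of your own. Each camera call takes 0.05 s, during which the arm holds its last target. There are 200 camera calls.

TASK

Three small steel rings lie loose on the desk in front of the three-sided aluminium sweep tray. Sweep them along the desk with the fingertips through the tray's open side until all three lie flat and completely inside it. Push them gently: do not pinch them, lift them or jam them against anything, and leave the thick large steel ring, the cups, the tape and everything else where they stand.

Things in the scene. Friction and masses are not known exactly. Their poses are not given: they have to be found in the camera images.
- sweep_tray: low three-sided aluminium tray fixed to the desk, open toward the robot (yaw within 0.25 rad); grey film floor level with the desk, no lip at the mouth. Inside 190 mm wide, 100 mm deep; walls 8 mm thick, 24 mm high. Origin: middle of the open mouth, on the desk; x points into the tray, y along the mouth: the inside is x = 0 to 0.10, y = -0.095 to 0.095
- ring_a: one of three identical small plain dark steel rings, the left-hand one (+y) at the start, flat on the desk between the robot and the tray: outer diameter 40 mm, hole 24 mm, 12 mm high, about 50 g, slides freely. Origin: on its axis at its underside; z up. At the start at least 35 mm clear of every other thing
- ring_b: one of three identical small plain dark steel rings, the middle one at the start, flat on the desk between the robot and the tray: outer diameter 40 mm, hole 24 mm, 12 mm high, about 50 g, slides freely. Origin: on its axis at its underside; z up. At the start at least 35 mm clear of every other thing
- ring_c: one of three identical small plain dark steel rings, the right-hand one (-y) at the start, flat on the desk between the robot and the tray: outer diameter 40 mm, hole 24 mm, 12 mm high, about 50 g, slides freely. Origin: on its axis at its underside; z up. At the start at least 35 mm clear of every other thing
- setting_ring: the thick large dark steel setting ring, outer diameter 68 mm, 26 mm high, loose, near the front edge of the desk; stays where it is. Origin at the centre of its underside
- cup_near: white open specimen cup, 73 mm across, 41 mm high, loose, near the front edge of the desk; stays where it is. Origin at the centre of its underside
- cup_side: white open specimen cup, 73 mm across, 41 mm high, loose, on the left of the work; stays where it is. Origin at the centre of its underside
- tape: roll of tape lying flat, 100 mm across, 24 mm high, loose, on the right of the work; stays where it is. Origin at the centre of its underside

How it is judged:
By the outcome, as a careful person would: the job done as asked, in the order asked, and still so for the second after the job is handed in, with the robot touching nothing.
It also fails if it takes over 72 s, if anything falls off the work surface, if the arm or the gripper's body presses on something with over 40 N, if the wrist force passes 120 N, or if a joint passes its speed limit or range.

## Working session

There is one attempt and no reset: what is moved stays moved. The work goes in short steps, Python scripts to look and compute and a shell command to move; the robot and the scene stay as the last step left them, time stands still between calls to the robot, and variables do not carry over. Pictures are saved under pics/ and viewed, at most 10 in all, crops included, and the job is handed in when it is done.

```bash
mkdir -p pics; cat > h.py <<'E'
import numpy as np, cv2
from scipy.spatial.transform import Rotation as R
from station import observe, vision, hand_in
def rot(o):
    o=np.array(o,float)
    if o.shape==(3,3): return o
    return R.from_euler('xyz',o).as_matrix() if o.size==3 else R.from_quat(o).as_matrix()
def ground(cam,uv,z=0.):
    c=vision.camera_info(cam); K=np.array(c['mtx']); p=np.array(c['position'])
    d=rot(c['orientation'])@np.linalg.inv(K)@np.array([uv[0],uv[1],1.])
    return (p+d*(z-p[2])/d[2])[:2]
def save(cam,name):
    im=vision.grab_frame(cam); cv2.imwrite(f'pics/{name}.png',cv2.cvtColor(im,cv2.COLOR_RGB2BGR)); return im
E
python3 - <<'E'
from h import *
print(vision.camera_info('top'),vision.camera_info('scene'))
for c in('top','scene'): save(c,c+'0')
for l in('ring_a','sweep_tray','setting_ring','cup_near','tape'):
    for c in ('top',):
        for r in vision.pinpoint(l,c)[:4]: print(l,c,np.round(r['uv'],1),round(r['p'],2),ground(c,r['uv']).round(3))
s=observe();print(s['time'],s['tcp_pos'],s['eef_rot'],s['wrist_force'])
E
```

```text
{'mtx': array([[474.62918966,   0.        , 267.16147655],
       [  0.        , 474.62918966, 192.61380273],
       [  0.        ,   0.        ,   1.        ]]), 'position': array([ 0.28668599, -0.12229476,  1.3927959 ]), 'orientation': array([-2.9740628 , -0.00999226, -1.5430571 ])} {'mtx': array([[355.28780042,   0.        , 259.29145262],
       [  0.        , 355.28780042, 191.27525628],
       [  0.        ,   0.        ,   1.        ]]), 'position': array([ 0.21769533, -0.72212211,  0.66833841]), 'orientation': array([-2.33703023, -0.00360497, -0.4255914 ])}
ring_a top [206.6 200.4] 0.67 [0.494 0.049]
ring_a top [310.2 207.8] 0.58 [ 0.481 -0.258]
ring_a top [264.6 210. ] 0.52 [ 0.47  -0.124]
sweep_tray top [247.8 157.2] 0.96 [ 0.629 -0.068]
setting_ring top [265.1 209.8] 0.74 [ 0.471 -0.125]
setting_ring top [292.3 246.8] 0.62 [ 0.364 -0.208]
cup_near top [238.  240.7] 0.95 [ 0.377 -0.048]
tape top [376.2 183.2] 0.56 [ 0.561 -0.455]
0.35 [0.20981907 0.61500871 0.23102052] [-3.14094958e+00 -1.34062842e-05  2.81280987e+00] [ 0.31309682  0.83162026 -0.37859334]
```

View pics/top0.png

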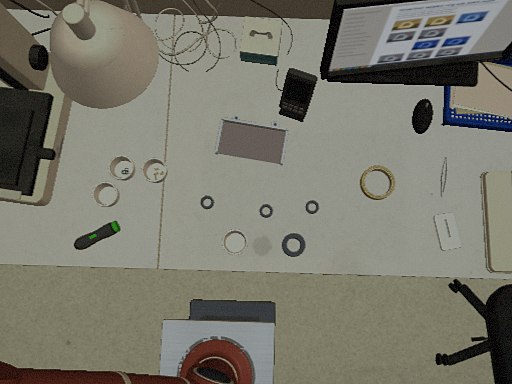

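View pics/scene0.png

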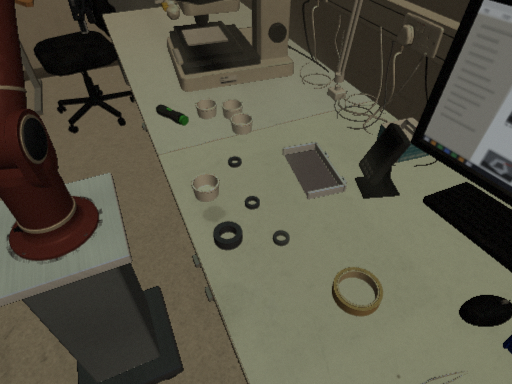

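The top view shows small rings at about (207,202), (266,211) and (312,207). The setting ring is at (293,245), cup_near at (235,241), the tape at (377,182), and the tray mouth runs from about (217,157) to (283,165). The scene view agrees. Next I'll refine the ring centres and the tray yaw.

```bash
cat >> h.py <<'E'
def rings(im):
    g=cv2.cvtColor(im,cv2.COLOR_RGB2GRAY); m=(g<105).astype(np.uint8); m[:110]=0; m[262:]=0; m[:,:180]=0; m[:,335:]=0
    out=[]
    for c in cv2.findContours(m,cv2.RETR_EXTERNAL,cv2.CHAIN_APPROX_NONE)[0]:
        if cv2.contourArea(c)<50: continue
        (u,v),(w,h),a=cv2.minAreaRect(c); out.append((u,v,w,h,a,*ground('top',(u,v),.008)))
    return np.array(out)
E
python3 - <<'E'
from h import *
np.set_printoptions(suppress=True)
im=cv2.cvtColor(cv2.imread('pics/top0.png'),cv2.COLOR_BGR2RGB)
print(rings(im).round(3))
cv2.imwrite('pics/crop0.png',cv2.resize(cv2.imread('pics/top0.png')[105:265,190:330],None,fx=3.7,fy=3.7,interpolation=cv2.INTER_CUBIC))
vision.grab_frame('scene')
for l in('ring_a','sweep_tray'):
    for r in vision.pinpoint(l,'scene')[:4]: print(l,np.round(r['uv'],1),round(r['p'],2),ground('scene',r['uv']).round(3))
E
```

```text
[[293.    244.5    23.     22.     90.      0.37   -0.209]
 [265.5   210.5    12.728  12.728  45.      0.468  -0.126]
 [311.5   206.5    12.728  12.728  45.      0.484  -0.261]
 [207.    202.     12.728  12.728  45.      0.488   0.047]
 [251.38  141.48   67.896  34.858   9.605   0.676  -0.078]
 [293.    115.5    11.     28.     90.      0.762  -0.202]]
ring_a [232.7 163. ] 0.7 [0.485 0.051]
ring_a [253. 203.] 0.68 [ 0.473 -0.124]
ring_a [242.1 126.5] 0.52 [0.583 0.218]
ring_a [280.8 234.7] 0.5 [ 0.492 -0.249]
sweep_tray [295.  176.4] 0.84 [ 0.624 -0.077]
```

View pics/crop0.png

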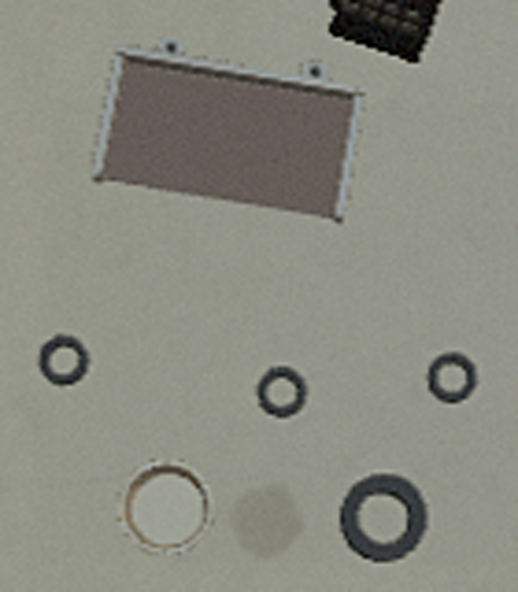

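The crop shows the tray mouth corners at (216,154) and (282,164.5), with the left one farther from the robot. All three rings are clear of everything else.

```bash
python3 - <<'E'
from h import *
np.set_printoptions(suppress=True,precision=3)
P=[ground('top',(190+u/3.7,105+v/3.7),z) for u,v,z in((98,180,.0),(340,220,.0),(358,95,.024),(121,53,.024))]
print(P)
l,r=P[:2]; print(np.linalg.norm(l-r)); o=(l+r)/2; y=(l-r)/np.linalg.norm(l-r); psi=np.arctan2(-y[0],y[1]); x=np.array([y[1],-y[0]])
print('origin',o,'yaw',psi)
rg={'a':(.487,.049,.056),'b':(.469,-.125,0),'c':(.485,-.257,-.056)}
T=np.array([.21,.615])
for k,(a,b,s) in rg.items():
    p=np.array([a,b]); g=o+x*.05+y*s; d=(g-p); L=np.linalg.norm(d); d/=L
    print(k,'ring in tray',(p-o)@x,(p-o)@y,'goal',g,'L',L,'dir',np.arctan2(d[1],d[0]),'start(-.055)',p-.055*d,np.linalg.norm(p-.055*d),'yaw',np.arctan2(d[1],d[0])+np.pi)
E
```

```text
[array([0.637, 0.026]), array([ 0.61 , -0.172]), array([ 0.708, -0.183]), array([0.737, 0.01 ])]
0.1998238656751213
origin [ 0.623 -0.073] yaw -0.1378461064958044
a ring in tray -0.15182623818459992 0.10171390090318147 goal [ 0.681 -0.024] L 0.2069386168783699 dir -0.36058902670967186 start(-.055) [0.436 0.068] 0.44087624192473995 yaw 2.7810036268801213
b ring in tray -0.14574615959783588 -0.07310895985701422 goal [ 0.673 -0.079] L 0.20895329384500244 dir 0.21959884616629227 start(-.055) [ 0.415 -0.137] 0.43732735155775887 yaw 3.361191499756085
c ring in tray -0.11175981502690714 -0.20165828261954807 goal [ 0.665 -0.135] L 0.2176753845826747 dir 0.5952232159388273 start(-.055) [ 0.439 -0.288] 0.5253330005985729 yaw 3.7368158695286207
```

```bash
cat >> h.py <<'E'
O=np.array([.623,-.073]); PSI=-.138
X=np.array([np.cos(PSI),np.sin(PSI)]); Y=np.array([-X[1],X[0]])
def go(*wps):
    """waypoints (tray x, tray y, z, tool heading rel tray) -> tool shifts mm (turn first, then shift)"""
    s=observe(); p=np.array(s['tcp_pos']); yaw=s['eef_rot'][2]; f=s['wrist_force']
    tr=p[:2]-O; print('t',round(s['time'],2),'tray pos',(tr@X).round(4),(tr@Y).round(4),'z',p[2].round(4),'relyaw',round((yaw-np.pi-PSI+np.pi)%(2*np.pi)-np.pi,3),'F',np.round(f,1),'w',round(s['gripper_width'],4))
    for x,y,z,h in wps:
        t=np.append(O+x*X+y*Y,z); ny=h+PSI+np.pi; d=t-p
        dy=(ny-yaw+np.pi)%(2*np.pi)-np.pi
        print('world',t.round(3),'az',round(-dy,3),'dxyz',(1000*np.array([d[:2]@[np.cos(ny),np.sin(ny)],d[:2]@[np.sin(ny),-np.cos(ny)],-d[2]])).round(1)); p=t; yaw=ny
E
python3 -m crank '[[26,0,0,0,0,0,-0.0955],[26,0,0,0,0,0,-0.0955],[26,-30,-40,10,0,0,0],[26,-30,-40,10,0,0,0],[26,-30,-40,10,0,0,0],[26,-30,-40,10,0,0,0],[26,-30,-40,10,0,0,0],[26,-30,-40,10,0,0,0],[26,-30,-40,10,0,0,0],[26,-30,-40,10,0,0,0],[26,-30,-40,10,0,0,0]]' 20
python3 -c "
from h import *
go((-.203,.102,.1,0),(-.203,.102,.03,0),(-.203,.102,.003,0),(-.045,.05,.003,0),(.037,.05,.003,0))"
```

```text
time: 1.88
tcp_pos: [0.429, 0.2203, 0.1414]
eef_rot: [3.141, 0.001, 3.004]
wrist_force: [0.6, -0.2, -0.8]
gripper_width: 0.0263
grip_force: 0.0
t 1.88 tray pos -0.2325 0.2638 z 0.1414 relyaw 0.0 F [ 0.6 -0.2 -0.8] w 0.0263
world [0.436 0.056 0.1  ] az 0.0 dxyz [ -29.5 -161.8   41.4]
world [0.436 0.056 0.03 ] az -0.0 dxyz [ 0.  0. 70.]
world [0.436 0.056 0.003] az -0.0 dxyz [ 0.  0. 27.]
world [ 0.585 -0.017  0.003] az -0.0 dxyz [-158.  -52.   -0.]
world [ 0.667 -0.029  0.003] az -0.0 dxyz [-82.  -0.  -0.]
```

```bash
python3 -m crank '[[26,-7,-40,10,0,0,0],[26,-7,-40,10,0,0,0],[26,-7,-40,10,0,0,0],[26,-7,-40,10,0,0,0],[26,0,0,30,0,0,0],[26,0,0,30,0,0,0],[26,0,0,20,0,0,0],[26,0,0,12,0,0,0],[26,0,0,4,0,0,0],[26,0,0,0,0,0,0]]'
python3 - <<'E'
from h import *
go((-.203,.102,.003,0),(-.045,.05,.003,0))
im=save('scene','s1'); cv2.imwrite('pics/s1c.png',cv2.resize(cv2.cvtColor(im,cv2.COLOR_RGB2BGR)[90:270,150:370],None,fx=3.3,fy=3.3))
E
```

```text
time: 3.12
tcp_pos: [0.4339, 0.0592, 0.0056]
eef_rot: [3.141, 0.001, 3.004]
wrist_force: [-0.2, 0.4, 0.1]
gripper_width: 0.0255
grip_force: 0.0
t 3.12 tray pos -0.2055 0.105 z 0.0056 relyaw 0.0 F [-0.2  0.4  0.1] w 0.0255
world [0.436 0.056 0.003] az 0.0 dxyz [-2.5 -3.   2.6]
world [ 0.585 -0.017  0.003] az -0.0 dxyz [-158.  -52.   -0.]
```

View pics/s1c.png

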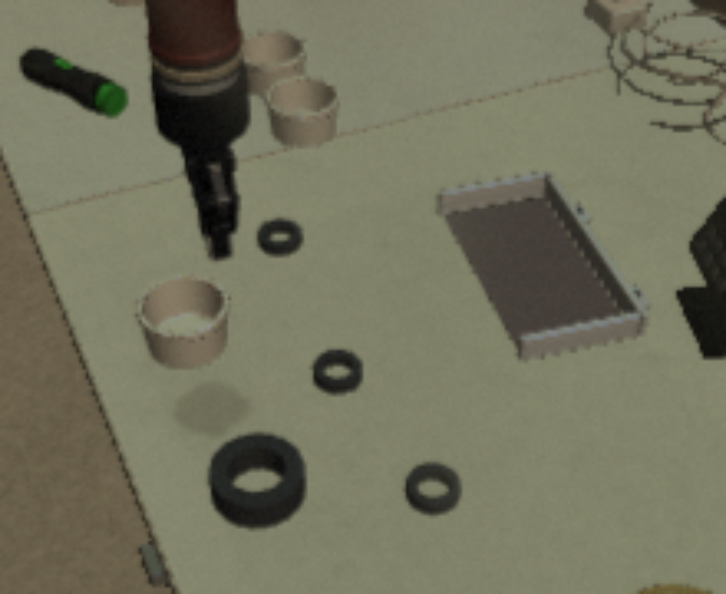

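The fingers stand behind ring_a and clear of the cup, so I'll push.

```bash
python3 -m crank '[[26,-3,-3,2,0,0,0],[26,-12,0,0,0,0,0],[26,-10,0,0,0,0,0],[26,-10,-4,0,0,0,0],[26,-11,-5,0,0,0,0],[26,-11,-5,0,0,0,0],[26,-11,-5,0,0,0,0],[26,-11,-5,0,0,0,0],[26,-11,-5,0,0,0,0],[26,-11,-5,0,0,0,0],[26,-10,-4,0,0,0,0],[26,-5,-2,0,0,0,0]]'
python3 - <<'E'
from h import *
np.set_printoptions(suppress=True,precision=3)
im=save('top','t2'); save('scene','s2')
go((-.045,.05,.003,0),(.037,.05,.003,0))
for c in('top','scene'):
  for r in vision.pinpoint('ring_a',c)[:5]:
    g=ground(c,r['uv'])-O; print(c,np.round(r['uv'],1),round(r['p'],2),'tray',g@X,g@Y)
cv2.imwrite('pics/c2.png',np.hstack([cv2.resize(cv2.imread('pics/t2.png')[105:265,190:330],(394,450)),cv2.resize(cv2.imread('pics/s2.png')[100:250,190:350],(400,450))]))
E
```

```text
time: 4.68
tcp_pos: [0.5434, 0.0, 0.0033]
eef_rot: [-3.141, 0.001, 3.003]
wrist_force: [-0.9, 0.1, 1.5]
gripper_width: 0.0259
grip_force: 0.3
t 4.78 tray pos -0.089 0.0615 z 0.0033 relyaw -0.0 F [ 0.4 -0.4 -0.1] w 0.026
world [ 0.585 -0.017  0.003] az -0.0 dxyz [-44.  -11.5   0.3]
world [ 0.667 -0.029  0.003] az -0.0 dxyz [-82.  -0.  -0.]
top [262.9 213.8] 0.5 tray -0.15640811622626802 -0.06801407282489885
top [309.7 206.9] 0.5 tray -0.11305661886676294 -0.20136394387311538
scene [252.8 205.4] 0.58 tray -0.14415041930215308 -0.0795941799946231
scene [266.2 164.9] 0.56 tray -0.061651153518504705 0.06809336784262122
```

View pics/c2.png

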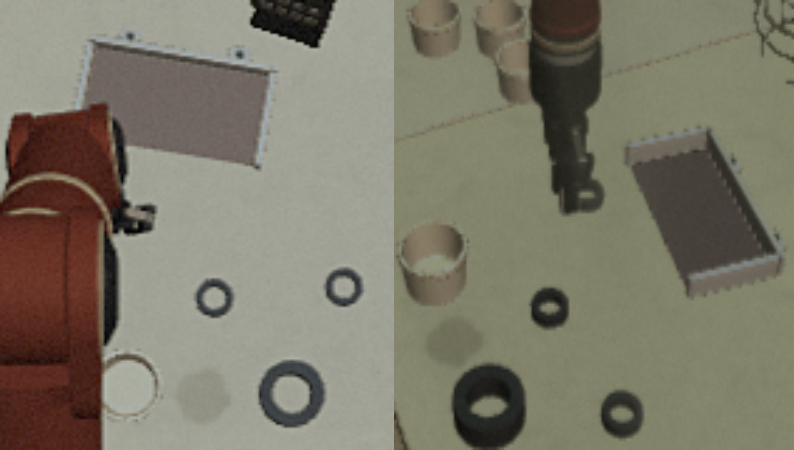

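The scene half shows ring_a cradled in front of the fingers, at about tray (-62, +65) mm. I'll continue into the tray.

```bash
python3 -m crank '[[26,-8,-4,0,0,0,0],[26,-11,-5,0,0,0,0],[26,-11,-4,0,0,0,0],[26,-11,-1,0,0,0,0],[26,-11,0,0,0,0,0],[26,-11,0,0,0,0,0],[26,-11,0,0,0,0,0],[26,-11,0,0,0,0,0],[26,-11,0,0,0,0,0],[26,-11,0,0,0,0,0],[26,-10,0,0,0,0,0],[26,-6,0,0,0,0,0]]'
python3 - <<'E'
from h import *
np.set_printoptions(suppress=True,precision=3)
save('scene','s3')
go((.037,.05,.003,0))
for r in vision.pinpoint('ring_a','scene')[:5]:
    g=ground('scene',r['uv'])-O; print(np.round(r['uv'],1),round(r['p'],2),'tray',g@X,g@Y)
E
```

```text
time: 6.38
tcp_pos: [0.6632, -0.0303, 0.0033]
eef_rot: [-3.142, 0.0, 3.004]
wrist_force: [-0.5, -0.5, 0.4]
gripper_width: 0.0261
grip_force: 0.3
t 6.42 tray pos 0.0347 0.0478 z 0.0033 relyaw 0.0 F [ 0.3 -0.7 -0.9] w 0.0259
world [ 0.667 -0.029  0.003] az 0.0 dxyz [-2.3  2.2  0.3]
[280.4 237.7] 0.66 tray -0.1098218709786383 -0.20095522850188718
[306.4 163.4] 0.42 tray 0.054510642203916444 0.04149817970880598
[251.7 205.6] 0.42 tray -0.14709459468956526 -0.0794856031362578
```

ring_a is in at about (56,45) mm. I'll back off, lift and go round to ring_c.

```bash
python3 -m crank '[[26,15,0,0,0,0,0],[26,15,0,-15,0,0,0],[26,0,0,-40,0,0,0],[26,10,-30,-25,0,0,-0.18],[26,10,-30,0,0,0,-0.18],[26,0,-30,0,0,0,-0.18],[26,0,-30,0,0,0,-0.18],[26,0,-30,0,0,0,-0.18],[26,0,-20,0,0,0,-0.18],[26,0,0,0,0,0,0]]'
python3 - <<'E'
from h import *
np.set_printoptions(suppress=True,precision=3)
im=save('top','t4'); r=rings(im)[:,5:]
for q in r: print(q,(q-O)@X,(q-O)@Y)
go((-.136,-.247,.08,1.083),(-.136,-.247,.003,1.083))
E
```

```text
time: 7.72
tcp_pos: [0.6586, -0.1832, 0.0827]
eef_rot: [-3.141, -0.0, -2.205]
wrist_force: [-0.3, 0.1, 0.4]
gripper_width: 0.026
grip_force: 0.0
[ 0.467 -0.127] -0.14709096762419802 -0.07492963886045037
[ 0.688 -0.034] 0.05914038992531195 0.04743354874996579
[ 0.533 -0.176] -0.07456349319896757 -0.11453125134732034
t 7.78 tray pos 0.0497 -0.1024 z 0.0828 relyaw 1.076 F [-0.3  1.1  0.2] w 0.026
world [ 0.454 -0.299  0.08 ] az -0.007 dxyz [214.7  96.2   2.8]
world [ 0.454 -0.299  0.003] az -0.0 dxyz [ 0.  0. 77.]
```

```bash
python3 -m crank '[[26,43,19,0,0,0,0],[26,43,19,0,0,0,0],[26,43,19,0,0,0,0],[26,43,19,0,0,0,0],[26,42,20,3,0,0,-0.007],[26,0,0,0,0,0,0],[26,0,0,30,0,0,0],[26,0,0,25,0,0,0],[26,0,0,15,0,0,0],[26,0,0,6,0,0,0],[26,0,0,0,0,0,0]]'
python3 - <<'E'
from h import *
np.set_printoptions(suppress=True,precision=3)
im=save('top','t5'); r=rings(im)
for q in r: print(q[2:4],(q[5:]-O)@X,(q[5:]-O)@Y)
go((-.047,-.081,.003,1.083))
save('scene','s5')
for r in vision.pinpoint('ring_c','scene')[:5]:
    g=ground('scene',r['uv'])-O; print(np.round(r['uv'],1),round(r['p'],2),'tray',g@X,g@Y)
E
```

```text
time: 9.15
tcp_pos: [0.4557, -0.2973, 0.0045]
eef_rot: [-3.141, 0.0, -2.192]
wrist_force: [-0.4, -0.7, 0.5]
gripper_width: 0.026
grip_force: 0.0
[23. 22.] -0.23142463019568216 -0.1694060133491606
[12.021 12.728] -0.14709096762419802 -0.07492963886045037
[60. 28.] -0.12713828637357621 -0.23337376236748122
[65.788 34.661] 0.05313142741537652 0.0022019211491150423
[11. 27.] 0.15464053151606377 -0.1068847602098688
t 9.2 tray pos -0.1346 -0.2455 z 0.0049 relyaw 1.087 F [0.5 0.6 0.3] w 0.0263
world [ 0.565 -0.147  0.003] az 0.004 dxyz [-186.4   -0.3    1.9]
[249.7 205.4] 0.65 tray -0.15190103170695113 -0.07733074444104715
[280.  237.8] 0.52 tray -0.11083756565102323 -0.20097397184815932
```

```bash
python3 -m crank '[[26,-8,0,2,0,0,0],[26,-10,0,0,0,0,0],[26,-10,0,0,0,0,0],[26,-11,0,0,0,0,0],[26,-11,0,0,0,0,0],[26,-11,0,0,0,0,0],[26,-11,0,0,0,0,0],[26,-11,0,0,0,0,0],[26,-11,0,0,0,0,0],[26,-11,0,0,0,0,0],[26,-11,0,0,0,0,0],[26,-6,0,0,0,0,0]]'
python3 - <<'E'
from h import *
np.set_printoptions(suppress=True,precision=3)
go((-.047,-.081,.003,1.083))
save('scene','s6')
for r in vision.pinpoint('ring_c','scene')[:5]:
    g=ground('scene',r['uv'])-O; print(np.round(r['uv'],1),round(r['p'],2),'tray',g@X,g@Y)
E
```

```text
time: 10.8
tcp_pos: [0.527, -0.1975, 0.0023]
eef_rot: [-3.142, 0.001, -2.191]
wrist_force: [-0.4, -0.4, 0.2]
gripper_width: 0.0262
grip_force: 0.4
t 10.8 tray pos -0.078 -0.1365 z 0.0023 relyaw 1.088 F [-0.4 -0.4  0.2] w 0.0262
world [ 0.565 -0.147  0.003] az 0.005 dxyz [-63.6  -1.4  -0.7]
[306.2 162.4] 0.66 tray 0.05568877176481938 0.04600421734062919
[251.8 206.9] 0.59 tray -0.14810056106215325 -0.08405428188159515
[285.2 205.4] 0.56 tray -0.06310359385323318 -0.10326253762168976
```

```bash
python3 -m crank '[[26,-8,0,0,0,0,0],[26,-11,0,0,0,0,0],[26,-11,0,0,0,0,0],[26,-11,0,0,0,0,0],[26,-10,0,0,0,0,0],[26,-7,0,0,0,0,0],[26,-3,0,0,0,0,0],[26,0,0,0,0,0,0],[26,12,0,0,0,0,0],[26,20,0,-20,0,0,0],[26,0,0,-45,0,0,0],[26,0,0,0,0,0,0.18]]'
python3 -m crank '[[26,0,0,0,0,0,0.18],[26,0,0,0,0,0,0.18],[26,0,0,0,0,0,0.18],[26,0,0,0,0,0,0.18],[26,0,0,0,0,0,0.18],[26,0,0,0,0,0,0]]'
python3 - <<'E'
from h import *
np.set_printoptions(suppress=True,precision=3)
save('scene','s7')
for r in vision.pinpoint('ring_c','scene')[:5]:
    g=ground('scene',r['uv'])-O; print(np.round(r['uv'],1),round(r['p'],2),'tray',g@X,g@Y)
im=save('top','t7'); r=rings(im)
for q in r: print(q[:4],(q[5:]-O)@X,(q[5:]-O)@Y)
go((-.083,-.058,.07,0))
E
```

```text
time: 12.4
tcp_pos: [0.5445, -0.1774, 0.0704]
eef_rot: [-3.136, 0.003, -2.38]
wrist_force: [0.1, 0.3, -0.3]
gripper_width: 0.0259
grip_force: 0.0
time: 13.15
tcp_pos: [0.5424, -0.1761, 0.0673]
eef_rot: [-3.14, -0.001, 3.012]
wrist_force: [0.8, -1.1, -0.7]
gripper_width: 0.0261
grip_force: 0.0
[307.3 161.6] 0.54 tray 0.06023615626061703 0.0485824600512573
[251.7 205.4] 0.51 tray -0.14690071389169898 -0.07879100287368589
[290.3 189.7] 0.4 tray -0.029943568367868312 -0.05118594982348227
[262.845 191.923  94.529 141.091] -0.09314442840860566 -0.05716084025855588
[292.5 115.5  11.   27. ] 0.15464053151606377 -0.1068847602098688
t 13.3 tray pos -0.0654 -0.1127 z 0.0673 relyaw 0.009 F [0.3 0.6 0.2] w 0.0258
world [ 0.533 -0.119  0.07 ] az 0.009 dxyz [17.6 54.7 -2.7]
```

```bash
python3 -m crank '[[26,5,30,0,0,0,0.009],[26,8,29,0,0,0,0],[26,0,0,0,0,0,0],[26,0,0,28,0,0,0],[26,0,0,20,0,0,0],[26,0,0,12,0,0,0],[26,0,0,4,0,0,0],[26,0,0,0,0,0,0]]'
python3 - <<'E'
from h import *
np.set_printoptions(suppress=True,precision=3)
im=save('scene','s8')
for r in vision.pinpoint('ring_c','scene')[:5]:
    g=ground('scene',r['uv'])-O; print(np.round(r['uv'],1),round(r['p'],2),'tray',g@X,g@Y)
go((.034,-.055,.003,0))
cv2.imwrite('pics/c8.png',cv2.resize(cv2.imread('pics/s8.png')[100:250,190:350],(640,600)))
E
```

```text
time: 14.3
tcp_pos: [0.5385, -0.1152, 0.0035]
eef_rot: [-3.141, 0.0, 3.002]
wrist_force: [-0.2, -0.7, 0.6]
gripper_width: 0.0258
grip_force: 0.0
[288.3 189.2] 0.69 tray -0.03450812302017486 -0.04779413547179338
[252.9 205. ] 0.5 tray -0.14350859187533038 -0.07827661527604339
[303.4 162.1] 0.43 tray 0.04822934345951273 0.049635557885598106
t 14.4 tray pos -0.0776 -0.0532 z 0.004 relyaw -0.002 F [0.5 0.1 0.5] w 0.0258
world [ 0.649 -0.132  0.003] az -0.002 dxyz [-111.6   -1.8    1. ]
```

View pics/c8.png

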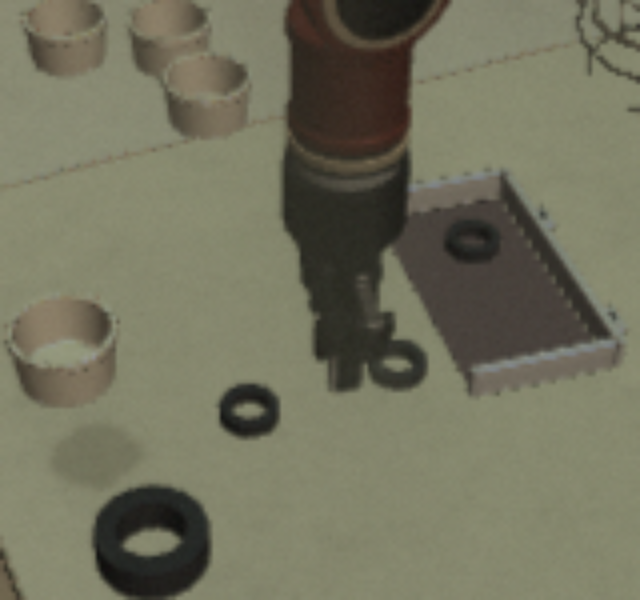

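ring_a lies well inside the tray at crop (470,240). The fingers are behind ring_c (398,362) and clear of ring_b (248,410). I'll push ring_c in.

```bash
python3 -m crank '[[26,-8,0,1,0,0,0],[26,-9,0,0,0,0,0],[26,-10,-1,0,0,0,0],[26,-11,-1,0,0,0,0],[26,-11,-1,0,0,0,0],[26,-11,-1,0,0,0,0],[26,-11,-1,0,0,0,0],[26,-11,-1,0,0,0,0],[26,-11,0,0,0,0,0],[26,-9,0,0,0,0,0],[26,-7,0,0,0,0,0],[26,-4,0,0,0,0,0]]'
python3 -m crank '[[26,15,0,0,0,0,0],[26,25,0,-15,0,0,0],[26,10,0,-50,0,0,0],[26,20,0,0,0,0,-0.12],[26,40,0,0,0,0,-0.12],[26,40,0,0,0,0,-0.12],[26,40,0,0,0,0,0],[26,0,0,0,0,0,0]]'
python3 - <<'E'
from h import *
np.set_printoptions(suppress=True,precision=3)
save('scene','s9')
for r in vision.pinpoint('ring_c','scene')[:5]:
    g=ground('scene',r['uv'])-O; print(np.round(r['uv'],1),round(r['p'],2),'tray',g@X,g@Y)
im=save('top','t9'); r=rings(im)
for q in r: print(q[:4],(q[5:]-O)@X,(q[5:]-O)@Y)
d=np.array([-.03,0])-[-.147,-.0755];h=np.arctan2(d[1],d[0]);print(h)
s=np.array([-.147,-.0755])-.048*d/np.linalg.norm(d)
print(O+s[0]*X+s[1]*Y)
go((*s,.08,h),(*s,.003,h))
E
```

```text
time: 15.9
tcp_pos: [0.6497, -0.1365, 0.0023]
eef_rot: [3.142, -0.0, 3.002]
wrist_force: [-0.6, -1.2, -0.2]
gripper_width: 0.0265
grip_force: 0.4
time: 16.9
tcp_pos: [0.4574, -0.1398, 0.0673]
eef_rot: [3.141, -0.004, -2.924]
wrist_force: [0.6, 0.1, 0.1]
gripper_width: 0.0263
grip_force: 0.0
[304.3 162.3] 0.68 tray 0.050448696488287245 0.048015658564360526
[253.8 203.7] 0.58 tray -0.13996801824575578 -0.07439578605053845
[323.2 183.6] 0.49 tray 0.06627556063378127 -0.05368022390887916
[265.5 217.   88.   79. ] -0.1654342368515836 -0.07726357424785903
[250.894 141.397  66.91   34.858] 0.05313972506694979 0.0040551072699571275
[292.5 115.5  11.   27. ] 0.15464053151606377 -0.1068847602098688
0.5730634759621773
[ 0.423 -0.148]
t 17.05 tray pos -0.1496 -0.087 z 0.0677 relyaw 0.359 F [ 0.3  0.4 -0.6] w 0.0263
world [ 0.423 -0.148  0.08 ] az -0.215 dxyz [ 39.6   8.3 -12.3]
world [ 0.423 -0.148  0.003] az -0.0 dxyz [ 0.  0. 77.]
```

```bash
python3 -c "
from h import *
go((-.190,-.0917,.068,.36),(-.190,-.0917,.003,.36),(-.173,-.085,.003,.36),(-.050,-.010,.003,.36),(.010,-.010,.003,.36))"
```

```text
t 17.05 tray pos -0.1496 -0.087 z 0.0677 relyaw 0.359 F [ 0.3  0.4 -0.6] w 0.0263
world [ 0.422 -0.138  0.068] az -0.001 dxyz [39.5  9.8 -0.3]
world [ 0.422 -0.138  0.003] az -0.0 dxyz [ 0.  0. 65.]
world [ 0.44  -0.133  0.003] az -0.0 dxyz [-18.3   0.3  -0. ]
world [ 0.572 -0.076  0.003] az -0.0 dxyz [-141.5   26.9   -0. ]
world [ 0.632 -0.084  0.003] az -0.0 dxyz [-56.2 -21.1  -0. ]
```

```bash
python3 -m crank '[[26,20,5,0,0,0,0],[26,20,5,0,0,0,0],[26,0,0,0,0,0,0],[26,0,0,28,0,0,0],[26,0,0,20,0,0,0],[26,0,0,12,0,0,0],[26,0,0,4,0,0,0],[26,0,0,0,0,0,0]]'
python3 - <<'E'
from h import *
np.set_printoptions(suppress=True,precision=3)
save('scene','s10')
for r in vision.pinpoint('ring_c','scene')[:5]:
    g=ground('scene',r['uv'])-O; print(np.round(r['uv'],1),round(r['p'],2),'tray',g@X,g@Y)
im=save('top','t10')
for q in rings(im): print(q[:4],(q[5:]-O)@X,(q[5:]-O)@Y)
go((-.050,-.010,.003,.36),(.014,-.010,.003,.36))
cv2.imwrite('pics/c10.png',np.hstack([cv2.resize(cv2.imread('pics/t10.png')[105:265,190:330],(394,450)),cv2.resize(cv2.imread('pics/s10.png')[100:250,190:350],(400,450))]))
E
```

```text
time: 18.05
tcp_pos: [0.4206, -0.1376, 0.0034]
eef_rot: [-3.141, 0.001, -2.921]
wrist_force: [0.2, 1.2, 0.1]
gripper_width: 0.026
grip_force: 0.0
[306.9 160.9] 0.66 tray 0.06033326729314031 0.051984444834975066
[322.6 184.4] 0.51 tray 0.06334286147978724 -0.05623173773630697
[252.2 205.8] 0.44 tray -0.14603954001873412 -0.08054410154945876
[266.5 229.   64.   81. ] -0.19970955923214934 -0.08597972329552302
[250.894 141.397  66.91   34.858] 0.05313972506694979 0.0040551072699571275
[292.5 115.5  11.   27. ] 0.15464053151606377 -0.1068847602098688
t 18.2 tray pos -0.1917 -0.0921 z 0.0038 relyaw 0.358 F [ 0.3 -0.2 -0.1] w 0.0264
world [ 0.572 -0.076  0.003] az -0.002 dxyz [-161.5   26.9    0.8]
world [ 0.635 -0.085  0.003] az -0.0 dxyz [-59.9 -22.5  -0. ]
```

View pics/c10.png

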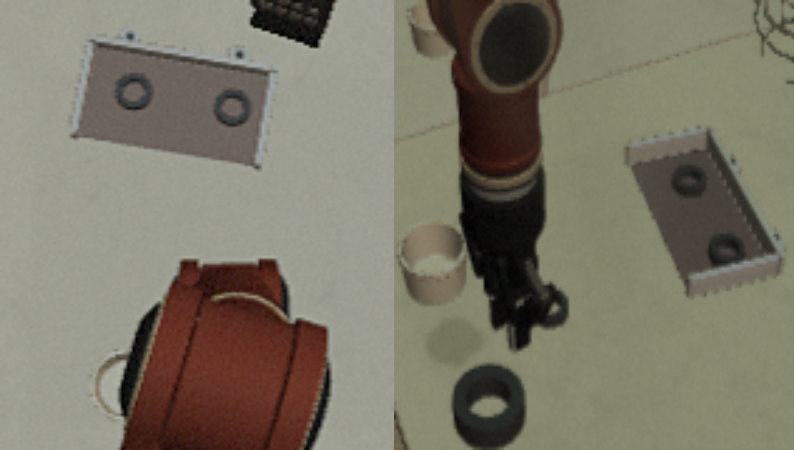

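Rings a and c lie inside the tray, and the fingers are right behind ring_b. I'll push straight first, then diagonally.

```bash
python3 -m crank '[[26,-8,0,1,0,0,0],[26,-9,0,0,0,0,0],[26,-10,0,0,0,0,0],[26,-11,2,0,0,0,0],[26,-11,3,0,0,0,0],[26,-11,3,0,0,0,0],[26,-11,3,0,0,0,0],[26,-11,3,0,0,0,0],[26,-11,3,0,0,0,0],[26,-11,3,0,0,0,0],[26,-11,3,0,0,0,0],[26,-6,1,0,0,0,0]]'
python3 - <<'E'
from h import *
np.set_printoptions(suppress=True,precision=3)
save('scene','s11')
for r in vision.pinpoint('ring_c','scene')[:5]:
    g=ground('scene',r['uv'])-O; print(np.round(r['uv'],1),round(r['p'],2),'tray',g@X,g@Y)
go((-.050,-.010,.003,.36),(.014,-.010,.003,.36))
E
```

```text
time: 19.7
tcp_pos: [0.5338, -0.0871, 0.0023]
eef_rot: [3.141, 0.001, -2.921]
wrist_force: [-0.5, 0.0, -0.2]
gripper_width: 0.026
grip_force: 0.6
[306.5 158.3] 0.48 tray 0.06383256162559768 0.06384321342786194
[274.9 181.9] 0.42 tray -0.06036229171994481 -0.009471784234106122
[322.6 181.3] 0.4 tray 0.06853672000688679 -0.04445415174298862
t 19.8 tray pos -0.0863 -0.0263 z 0.0023 relyaw 0.359 F [ 0.4  0.3 -0.1] w 0.0257
world [ 0.572 -0.076  0.003] az -0.001 dxyz [-39.7   2.4  -0.7]
world [ 0.635 -0.085  0.003] az -0.0 dxyz [-59.9 -22.5  -0. ]
```

```bash
python3 -m crank '[[26,-8,1,0,0,0,0],[26,-11,1,0,0,0,0],[26,-11,1,0,0,0,0],[26,-10,0,0,0,0,0],[26,-10,-3,0,0,0,0],[26,-10,-4,0,0,0,0],[26,-10,-4,0,0,0,0],[26,-10,-4,0,0,0,0],[26,-10,-4,0,0,0,0],[26,-8,-3,0,0,0,0],[26,-4,-1,0,0,0,0],[26,0,0,0,0,0,0]]'
python3 -m crank '[[26,12,3,0,0,0,0],[26,25,6,-5,0,0,0],[26,20,0,-50,0,0,0],[26,50,0,-30,0,0,0],[26,50,0,0,0,0,0],[26,40,0,0,0,0,0],[26,0,0,0,0,0,0]]'
python3 - <<'E'
from h import *
np.set_printoptions(suppress=True,precision=3)
go()
save('scene','s12')
for r in vision.pinpoint('ring_c','scene')[:5]:
    g=ground('scene',r['uv'])-O; print(np.round(r['uv'],1),round(r['p'],2),'tray',g@X,g@Y)
save('top','t12')
for r in vision.pinpoint('ring_c','top')[:5]:
    g=ground('top',r['uv'])-O; print(np.round(r['uv'],1),round(r['p'],2),'tray',g@X,g@Y)
cv2.imwrite('pics/c12.png',np.hstack([cv2.resize(cv2.imread('pics/t12.png')[105:265,190:330],(394,450)),cv2.resize(cv2.imread('pics/s12.png')[100:250,190:350],(400,450))]))
E
```

```text
time: 21.3
tcp_pos: [0.637, -0.0851, 0.0023]
eef_rot: [-3.141, 0.0, -2.921]
wrist_force: [-0.4, -0.1, 0.5]
gripper_width: 0.026
grip_force: 0.0
time: 22.18
tcp_pos: [0.4384, -0.1202, 0.0875]
eef_rot: [3.141, -0.004, -2.924]
wrist_force: [0.7, 0.7, -0.2]
gripper_width: 0.026
grip_force: 0.0
t 22.18 tray pos -0.1764 -0.0722 z 0.0875 relyaw 0.356 F [ 0.7  0.7 -0.2] w 0.026
[304.3 173.5] 0.65 tray 0.03168306732203126 0.0008473276322639102
[321.4 182.1] 0.64 tray 0.0639695235331078 -0.046576613571541595
[306.9 158.8] 0.51 tray 0.06408637489786835 0.061276282497567315
[251.2 145.8] 0.63 tray 0.041927727837274324 0.0013683125827007785
[270.9 144.6] 0.58 tray 0.05562069325234592 -0.05678952095948873
[236.1 139.6] 0.43 tray 0.053356931061012046 0.04978913364404851
```

View pics/c12.png

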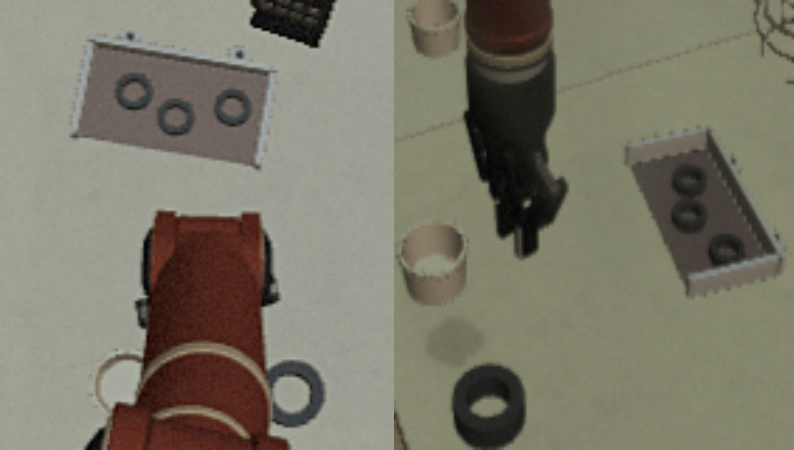

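All three rings lie flat inside. ring_b's rear edge is about 15 mm past the mouth, and the cup and setting ring have not moved.

```bash
python3 -c "
from h import *
print(hand_in())"
```

```text
the job is handed in; nothing more can be done
None
```

All three small rings were swept flat and fully inside the tray, nothing else was seen to move in the final pictures (the tape and cup_side were not re-checked), and the job was handed in at about 22 s.

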